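# Release the worn felt bob from its quick coupler

### The arm

A 7-joint arm with a two-finger parallel gripper is mounted at the origin on the work surface. World frame = base frame: x ahead of the robot, y to its left, z up, the work surface at z = 0. Lengths are in mm, angles in rad, forces in N, time in s.
With the tool pointing down it reaches from about 400 to 850 mm from the base axis. Payload 4.5 kg.
Tool frame: the origin (TCP) lies at the very end of the fingers, on their centre line; the grasp point (between the pads) lies 19 mm behind it; z points along the fingers, x is the direction in which the jaws open and shut, and the axes are right-handed (so a half turn about z gives the same grasp; the last joint's range is limited). The gripper opens to 88 mm and grips with 3 to 60 N. Pads are 18 mm wide; open, the fingers measure 123 mm over their backs; the gripper's body (75 mm by 187 mm) begins 45 mm behind the grasp point.
Start: joints at [1.169, 0.689, -0.195, 1.565, 0.157, 0.902, -0.215], TCP at [263.866, -566.594, 238.743] pointing down, gripper open.
Joint ranges: [-3.01, 3.01], [-0.46, 2.08], [-1.47, 1.51], [0.13, 2.56], [-1, 4.14], [0.04, 2.09], [-2.66, 2.66]. Speed limits (rad/s): [2.57, 2.57, 3.14, 3.14, 3.14, 3.14, 3.14].

### API

Orientations are given as a unit quaternion [x, y, z, w].
In Python, from plant import robot, imaging, job_done gives the robot as it stands. The module is installed in compiled form; this text tells all that it offers.
- The arm moves only by the tool arm_command, never from a script. Its argument "rows" is a list that holds one entry, the list of rows, each a list of 5 numbers: the closure, from -1 (fully open) to 1 (shut), then the shift along the tool's x, y, z in m, then the turn about the tool's z in degrees. A call has exactly 10 rows; each row shifts and turns the commanded pose from where the row before left it, along the tool's axes as they then stand; what a row does not reach is not made up. A row lasts 1/10 s, in which the tool goes at most 50 mm and 8.59 degrees, less where a joint would pass 70% of its speed; a pose out of reach is approached as far as the arm can. A call with a gripper value outside its range is refused whole. The fingers move at their own pace and stop on an object; "grip_force" is the grip in N (left out, the last holds). Time passes only in rows, so rows that do not move let the fingers close, or fill a call up. It gives the time, the measured TCP pose, the force and the opening at its end, in the units of the state.
- robot.observe(): the state, without advancing time (a new reading comes with each control period).
- imaging.camera(name): name is "side" or "top" or "wrist"; returns the picture (384x512x3 uint8, red, green, blue); there is no depth.
- imaging.camera_model(name): a dict with "vertical_fov" (degrees; the focal length in pixels is half the picture's height over the tangent of half this angle, whatever the lens; pixels are square), "cx", "cy" (the principal point, pixels), "k1" (the pictures are not rectified: a ray, as slopes to the right and down, at radius r is drawn at 1 + k1 r^2 times it, then the intrinsics apply), "R" (3x3) and "t" (3): a world point X has camera coordinates R X + t. Camera axes: x right, y down, z forward; pixel columns grow to the right and rows downward; lengths in mm; the calibration is good to about 2 mm. A picture is of the moment at which its call begins: read the wrist's pose just before it. camera_model takes no time and is no camera call; for the wrist camera it gives the pose at the moment of the call.
- job_done(): hands the job in, once; it reports no verdict.
The state is a dict: "time_s": time; "joint_positions": joint angles; "qvel": joint speeds; "joint_efforts": joint torques, N m; "ee_pos": TCP position; "tool_rot": TCP orientation; "contact_force": force on the tool from outside, world axes, zero at the start; "ft_torque": the same for the moment, N m; "gripper_width": finger opening in mm.
Only numpy, scipy, OpenCV 4.12 (cv2) and the standard library are available. Lean on these libraries where they do the work, as an engineer would, in place of code of your own. Each camera call takes 0.05 s, during which the arm holds its last target.

### The job

Of the two polishing heads on the bench, one carries a worn, nearly black felt bob, the other a clean white one. Draw back the brass spring sleeve of the coupler that holds the black bob and keep it back until the bob has dropped out into the tray below, then let go so that the sleeve springs fully home. Leave the white bob locked in its coupler and everything else on the bench where it is.

Things in the scene. Friction and masses are not known exactly. Their poses are not given: they have to be found in the camera images.
- worn_sleeve_grip (a point): brass spring sleeve of the worn head's coupler (black bob), 32 mm in diameter, 40 mm long; a 40 mm collar on its rear 8 mm. Point on its axis, 18 mm from its front end, moving with it. z: pull-back direction, away from the robot and 40 deg upward. x: square to that, down and away, 40 deg from straight down: fingers pointing along x and closing along y (level) straddle the sleeve
- worn_sleeve (a joint): how far the worn head's sleeve is drawn back, in m: 0 fully home (forward), 0.016 fully back. A spring drives it home, 5 N at home, 10.5 N fully back. Back about 11 mm the bob is freed; an ejector then pushes it out within a second if the sleeve is kept back
- worn_head: navy polishing head with the black bob, fixed. Origin on the bench, x away from the robot, z up. Sleeve point at home (-30, 0, 160) mm. Tray x -195 to -35, 140 wide, rim 42 high; base 120 wide to x 115; 50 wide column x 30 to 86. Motor: 72 mm in diameter, on the coupler's axis 50 to 140 mm behind the point; an upright gripper fouls it. The heads look alike; either may be left
- worn_tray_floor (a point): centre of the cork floor of the worn head's tray, axes as the head's; the inside is 152 x 132 mm, its walls stand 32 mm above this point
- black_bob: nearly black, worn felt polishing bob in the worn head: a felt cylinder 36 mm in diameter and 34 mm long, on a steel shank 14 mm in diameter and 30 mm long that is locked in the coupler; 50 to 80 g. Origin at the centre of the felt, z along the shank. It starts 51 mm in front of the sleeve's point, below it
- white_bob: white, clean felt polishing bob in the clean head: a felt cylinder 36 mm in diameter and 34 mm long, on a steel shank 14 mm in diameter and 30 mm long that is locked in the coupler; 50 to 80 g. Origin at the centre of the felt, z along the shank. It starts 51 mm in front of the sleeve's point, below it
- clean_sleeve_grip (a point): brass spring sleeve of the clean head's coupler (white bob), 32 mm in diameter, 40 mm long; a 40 mm collar on its rear 8 mm. Point on its axis, 18 mm from its front end, moving with it. z: pull-back direction, away from the robot and 40 deg upward. x: square to that, down and away, 40 deg from straight down: fingers pointing along x and closing along y (level) straddle the sleeve
- clean_sleeve (a joint): how far the clean head's sleeve is drawn back, in m: 0 fully home (forward), 0.016 fully back. A spring drives it home, 5 N at home, 10.5 N fully back. Back about 11 mm the bob is freed; an ejector then pushes it out within a second if the sleeve is kept back
- clean_head: navy polishing head with the white bob, fixed. Origin on the bench, x away from the robot, z up. Sleeve point at home (-30, 0, 160) mm. Tray x -195 to -35, 140 wide, rim 42 high; base 120 wide to x 115; 50 wide column x 30 to 86. Motor: 72 mm in diameter, on the coupler's axis 50 to 140 mm behind the point; an upright gripper fouls it. The heads look alike; either may be left
- paste_jar: green jar with a steel lid, 44 mm in diameter, 50 mm high, between the heads; origin under its centre
- brush: brush lying on the bench to the right, handle to its -x; origin under its middle
- screwdriver: screwdriver lying on the bench to the left, handle to its -x; origin under its middle
- oil_bottle: amber bottle, 44 mm in diameter, 90 mm high, to the left; origin under its centre
- brass_weight: brass weight, 44 mm in diameter, 47 mm high, to the right; origin under its centre
- parts_tray: grey divided tray, 130 x 100 x 25 mm, to the right; origin under its centre

How it is judged:
By the outcome, as a careful person would: the job done as asked, in the order asked, and still so for the second after the job is handed in, with the robot touching nothing.
It also fails if it takes over 35 s, if anything falls off the work surface, if the arm or the gripper's body presses on something with over 40 N, if the wrist force passes 120 N, or if a joint passes its speed limit or range.

## Working session

There is one attempt and no reset: what is moved stays moved. The work goes in short steps, Python scripts to look and compute and a tool call to move; the robot and the scene stay as the last step left them, time stands still between calls to the robot, and variables do not carry over. Pictures are saved under pics/ and viewed, and the job is handed in when it is done.

Besides the shell and the picture viewer there is one more tool, called by a JSON object that holds its "name" and its "arguments", one argument or row to a line. arm_command: Moves the arm, as the interface text tells. Its arguments: {"type":"object","properties":{"rows":{"type":"array","items":{"type":"array","items":{"type":"array","items":{"type":"number"}}}},"grip_force":{"type":"number"}},"required":["rows"]}

```bash
mkdir -p pics; ls; python3 - <<'E'
from plant import robot, imaging
import cv2,numpy as np
print(robot.observe())
for n in ["side","top","wrist"]:
    m=imaging.camera_model(n); print(n,m)
    im=imaging.camera(n); cv2.imwrite(f"pics/{n}0.png",im[:,:,::-1]); np.save(f"pics/{n}0.npy",im)
E
```

```text
pics
{'time_s': 0.0, 'joint_positions': array([ 1.1687962 ,  0.68994366, -0.19448955,  1.56634764,  0.15731962,
        0.90249008, -0.21510668]), 'qvel': array([-0.00065982,  0.00144583, -0.00048322,  0.00046807, -0.00032232,
       -0.0014273 ,  0.00075312]), 'joint_efforts': array([-4.98976551e-04, -5.27569592e+01, -1.26696791e+00, -1.53433764e+01,
       -5.25974901e-02,  6.54484276e-03,  1.62875699e-04]), 'ee_pos': array([ 263.50809328, -566.04218652,  237.93361239]), 'tool_rot': array([ 8.43267314e-01, -5.37493655e-01, -7.98701700e-04, -4.11613716e-04]), 'contact_force': array([0.41847481, 0.50970018, 0.35282758]), 'ft_torque': array([-0.05869383, -0.05369352,  0.02738429]), 'gripper_width': 88.15761260907372}
side {'vertical_fov': 51.51087502861397, 'cx': 253.5535730787563, 'cy': 194.66646642335806, 'k1': -0.1023218636834039, 'R': array([[ 0.98032058, -0.19638401,  0.02012182],
       [-0.10170517, -0.58978276, -0.80113192],
       [ 0.169197  ,  0.78331962, -0.59814944]]), 't': array([-537.85474326,  142.18748574, 1163.54843415])}
top {'vertical_fov': 50.93195698830493, 'cx': 258.74626697983956, 'cy': 188.18739262788407, 'k1': -0.04862050612982499, 'R': array([[ 0.01693409, -0.99953828,  0.02522806],
       [-0.99129723, -0.02007822, -0.13010251],
       [ 0.13054897, -0.02280534, -0.99117954]]), 't': array([ -28.11469264,  560.59715019, 1223.20532537])}
wrist {'vertical_fov': 64.02765807208114, 'cx': 253.59779862912717, 'cy': 189.51222777626688, 'k1': -0.0511483992879509, 'R': array([[ 0.42273553, -0.90625019, -0.00229427],
       [-0.87348273, -0.40812261,  0.2654503 ],
       [-0.24150072, -0.11021127, -0.96412182]]), 't': array([-624.23248541,  -36.93833401,  389.79199318])}
```

View pics/side0.png

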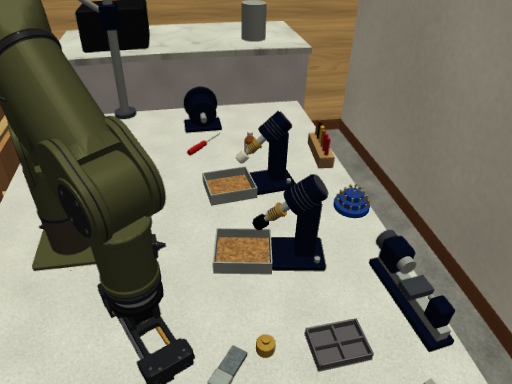

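View pics/top0.png

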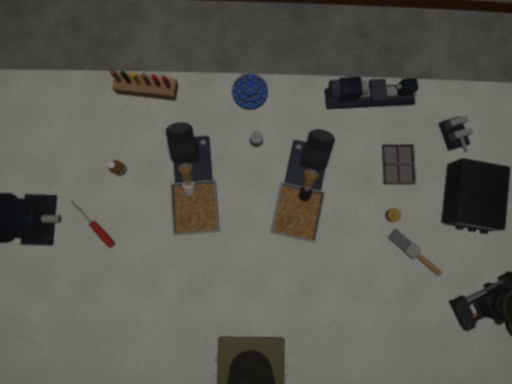

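View pics/wrist0.png

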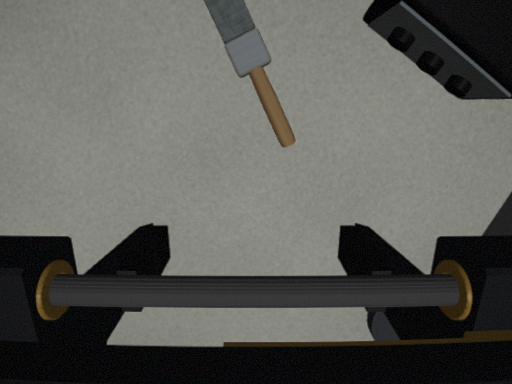

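The black bob is on the right-hand head, at top ≈(305,190) and side ≈(262,222). The tool can only stay upright, so I'll check clearance and push the collar's front face instead of gripping the sleeve. I'll zoom in to measure.

```bash
cat > h.py <<'E'
import numpy as np,cv2
from plant import imaging
def mdl(n):
    m=imaging.camera_model(n); f=192/np.tan(np.radians(m["vertical_fov"]/2)); return m,f
def ray(m,f,p):
    d=np.array([(p[0]-m["cx"])/f,(p[1]-m["cy"])/f]); rd=np.hypot(*d); r=rd
    for _ in range(20): r=rd/(1+m["k1"]*r*r)
    u=d*(r/rd if rd>0 else 1); R=np.array(m["R"]);t=np.array(m["t"])
    v=R.T@np.array([u[0],u[1],1]); return -R.T@t, v/np.linalg.norm(v)
def plane(m,f,p,z):
    o,v=ray(m,f,p); return o+v*(z-o[2])/v[2]
def tri(rs):
    A=0;b=0
    for o,v in rs:
        P=np.eye(3)-np.outer(v,v);A=A+P;b=b+P@o
    X=np.linalg.solve(A,b); return X,[np.linalg.norm((np.eye(3)-np.outer(v,v))@(X-o)) for o,v in rs]
def proj(m,f,X):
    c=np.array(m["R"])@X+np.array(m["t"]); u=c[:2]/c[2]; s=1+m["k1"]*(u@u); return u*s*f+[m["cx"],m["cy"]]
E
python3 - <<'E'
import cv2,numpy as np
from plant import robot
from h import *
a=np.load("pics/top0.npy")[115:250,260:350,::-1]; cv2.imwrite("pics/topz.png",cv2.resize(a,None,fx=4.4,fy=4.4,interpolation=cv2.INTER_CUBIC))
a=np.load("pics/side0.npy")[165:280,205:335,::-1]; cv2.imwrite("pics/sidez.png",cv2.resize(a,None,fx=5,fy=5,interpolation=cv2.INTER_CUBIC))
m,f=mdl("wrist"); c=-np.array(m["R"]).T@m["t"]
from scipy.spatial.transform import Rotation as Ro
s=robot.observe(); T=Ro.from_quat(s["tool_rot"]); print("cam in tool",T.inv().apply(c-s["ee_pos"]), T.as_matrix())
print("cam axis in tool",T.inv().apply(np.array(m["R"])[2]))
E
```

```text
cam in tool [   0.39218359  -68.29626708 -146.18400016] [[ 4.22219354e-01 -9.06493436e-01 -6.83860301e-04]
 [-9.06492695e-01 -4.22219888e-01  1.16587932e-03]
 [-1.34560137e-03  1.27657555e-04 -9.99999087e-01]]
cam axis in tool [-5.15656490e-04  2.65306970e-01  9.64163858e-01]
```

View pics/topz.png

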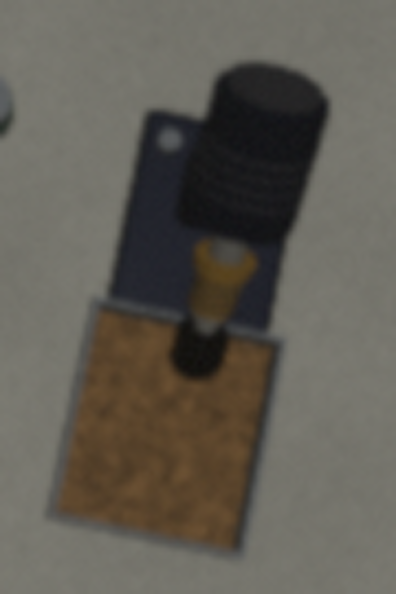

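View pics/sidez.png

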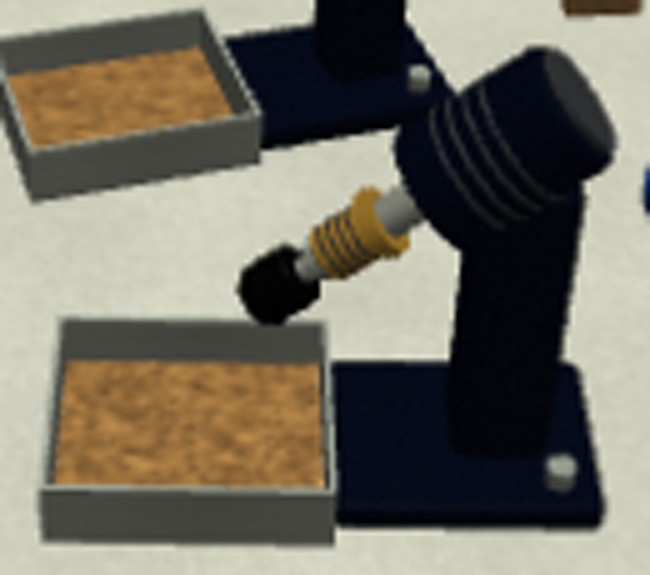

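```bash
cat > m.py <<'E'
from h import *
T=mdl("top");S=mdl("side")
t=lambda u,v:(260+u/4.4-.39,115+v/4.4-.39)
s=lambda u,v:(205+u/5-.4,165+v/5-.4)
# corners order: back-left, back-right, front-right, front-left (head: x -35,y+70)...
L=np.array([[-35,70],[-35,-70],[-195,-70],[-195,70]],float)
W1=np.array([plane(*T,t(*p),42)[:2] for p in [(97,300),(284,340),(242,555),(47,517)]])
W2=np.array([plane(*S,s(*p),42)[:2] for p in [(328,320),(335,490),(42,490),(62,320)]])
for nm,W in (("top",W1),("side",W2),("both",(W1+W2)/2)):
    a=L-L.mean(0);b=W-W.mean(0)
    th=np.arctan2((a[:,0]*b[:,1]-a[:,1]*b[:,0]).sum(),(a*b).sum())
    R=np.array([[np.cos(th),-np.sin(th)],[np.sin(th),np.cos(th)]])
    o=W.mean(0)-R@L.mean(0); print(nm,"yaw",np.degrees(th),"origin",o.round(1),"sides",np.linalg.norm(W-np.roll(W,-1,0),axis=1).round(0))
    print("  resid",(W-(L@R.T+o)).round(1).tolist()); H=(R,o,th)
R,o,th=H
for z in (42,): 
  for k,(p,q) in enumerate(zip([(97,300),(284,340),(242,555),(47,517)],[(328,320),(335,490),(42,490),(62,320)])):
    X,e=tri([ray(*T,t(*p)),ray(*S,s(*q))]); print("corner",X.round(1),np.round(e,1))
def pt(nm,p,q):
    X,e=tri([ray(*T,t(*p)),ray(*S,s(*q))]); loc=R.T@(X[:2]-o); print(nm,X.round(1),"err",np.round(e,1),"head",loc.round(1),X[2].round(1)); return X
pt("bob",(199,348),(278,284)); pt("sleeve",(217,290),(352,235)); pt("collar",(224,265),(383,223))
c=lambda s_,h=0:np.r_[o+R@[-30+s_*.766-h*.643,0],160+s_*.643+h*.766]
print("expected point",c(0),"bob exp",c(-51))
for nm,M in (("top",T),("side",S)):
  for k in (-51,0,18): print(nm,k,proj(*M,c(k)))
E
python3 m.py; python3 - <<'E'
E
```

```text
top yaw -11.199886521712246 origin [ 602.2 -162. ] sides [136. 155. 139. 157.]
  resid [[-2.6, -2.3], [-1.4, 1.6], [3.5, 0.6], [0.5, 0.1]]
side yaw -10.761923884801496 origin [ 602.9 -160.1] sides [137. 156. 136. 156.]
  resid [[-0.9, -0.6], [-2.4, 3.1], [0.9, 0.8], [2.4, -3.3]]
both yaw -10.981250823484778 origin [ 602.5 -161.1] sides [136. 156. 138. 157.]
  resid [[-1.8, -1.4], [-1.9, 2.4], [2.2, 0.7], [1.4, -1.6]]
corner [579.  -88.7  45. ] [0.7 0.7]
corner [ 552.4 -221.8   44.8] [0.1 0.1]
corner [ 400.  -192.1   42.5] [0.8 0.8]
corner [426.  -55.6  39.6] [1. 1.]
bob [ 534.7 -149.2  130.7] err [0.6 0.6] head [-68.8  -1.3] 130.7
sleeve [ 570.  -156.3  164.8] err [1.1 1.1] head [-32.8  -1.5] 164.8
collar [ 585.1 -159.6  173.3] err [1.3 1.3] head [-17.4  -1.8] 173.3
expected point [ 573.07814225 -155.35187998  160.        ] bob exp [ 534.7274575  -147.91028505  127.207     ]
top -51 [304.18691373 194.02038951]
top 0 [308.40920468 179.30880274]
top 18 [309.94596973 173.94856758]
side -51 [260.27842286 222.05367709]
side 0 [275.54518564 212.71973019]
side 18 [281.06390647 209.342425  ]
```

Side and top views agree: the head origin is ≈(602,-161) with yaw ≈-11°, and the tray rim triangulates to z≈43 (42 given). The sleeve point comes out at ≈(573,-156,160). Next I'll travel there, raised.

{"name": "arm_command", "arguments": {
  "rows": [
    [[-1,-0.022,-0.04,-0.012,0],[-1,-0.022,-0.04,-0.012,0],[-1,-0.022,-0.04,-0.012,0],[-1,-0.022,-0.04,-0.012,0],[-1,-0.022,-0.04,-0.012,0],[-1,-0.022,-0.04,-0.012,0],[-1,-0.022,-0.04,-0.012,0],[-1,-0.022,-0.04,-0.012,0],[-1,-0.022,-0.04,0,0],[-1,-0.022,-0.04,0,0]]
  ]
}}

```text
time_s: 1.15
ee_pos: [534.5, -196.7, 335.1]
tool_rot: [0.843, -0.538, 0.0, 0.0]
contact_force: [0.2, -0.9, -0.6]
gripper_width: 88.2
```

{"name": "arm_command", "arguments": {
  "rows": [
    [[-1,0,0,0,-8.5],[-1,0,0,0,-8.5],[-1,0,0,0,-8.5],[-1,0,0,0,-8.5],[-1,0,0,0,-8.5],[-1,0,0,0,-8.5],[-1,0,0,0,-8.5],[-1,0,0,0,-8.5],[-1,0,0,0,-8.5],[-1,0,0,0,-8.5]]
  ]
}}

```text
time_s: 2.15
ee_pos: [533.3, -198.4, 334.4]
tool_rot: [0.984, 0.176, -0.0, -0.0]
contact_force: [-0.8, -0.4, 0.5]
gripper_width: 88.2
```

```bash
cat > st.py <<'E'
from plant import robot
import numpy as np
from scipy.spatial.transform import Rotation as Ro
s=robot.observe(); M=Ro.from_quat(s["tool_rot"]).as_matrix()
o=np.array([602.5,-161.]);th=np.radians(-11);R=np.array([[np.cos(th),-np.sin(th)],[np.sin(th),np.cos(th)]])
print("t",s["time_s"],"tcp",s["ee_pos"].round(1),"head",(R.T@(s["ee_pos"][:2]-o)).round(1),"tool y ang",np.degrees(np.arctan2(M[1,1],M[0,1])).round(2),"z",M[:,2].round(3),"F",s["contact_force"].round(1),"w",round(s["gripper_width"],1),"q",s["joint_positions"].round(2))
E
python3 st.py
```

```text
t 2.15 tcp [ 533.3 -198.4  334.4] head [-60.8 -49.9] tool y ang -69.69 z [-0.001 -0.    -1.   ] F [-0.8 -0.4  0.5] w 88.2 q [ 0.64  0.56 -0.62  1.59  0.35  1.1   0.29]
```

{"name": "arm_command", "arguments": {
  "rows": [
    [[-1,0,0,0,-8.4],[-1,0,0,0,-8.4],[-1,0,0,0,-8.4],[-1,0,0,0,-8.4],[-1,0,0,0,-8.4],[-1,0,0,0,-8.4],[-1,0,0,0,-8.4],[-1,0.016,0.006,0.01,0],[-1,0.016,0.006,0.01,0],[-1,0.016,0.006,0.01,0]]
  ]
}}

```text
time_s: 3.15
ee_pos: [560.6, -154.6, 304.0]
tool_rot: [0.773, 0.634, -0.0, -0.0]
contact_force: [-0.2, 0.1, 0.2]
gripper_width: 88.4
```

```bash
python3 st.py; python3 - <<'E'
from h import *
import pickle
m=mdl("wrist"); im=imaging.camera("wrist"); pickle.dump((m,im),open("pics/w1.pkl","wb")); cv2.imwrite("pics/w1.png",im[:,:,::-1])
E
python3 st.py
```

```text
t 3.15 tcp [ 560.6 -154.6  304. ] head [-42.3  -1.7] tool y ang -11.28 z [-0.001 -0.    -1.   ] F [-0.2  0.1  0.2] w 88.4 q [ 0.67  0.67 -0.87  1.6   0.55  1.14  1.04]
t 3.2 tcp [ 561.2 -150.9  302.8] head [-42.5   2. ] tool y ang -11.01 z [-0.001  0.003 -1.   ] F [ 0.9  2.1 -0.3] w 88.3 q [ 0.66  0.67 -0.87  1.6   0.55  1.13  1.04]
```

View pics/w1.png

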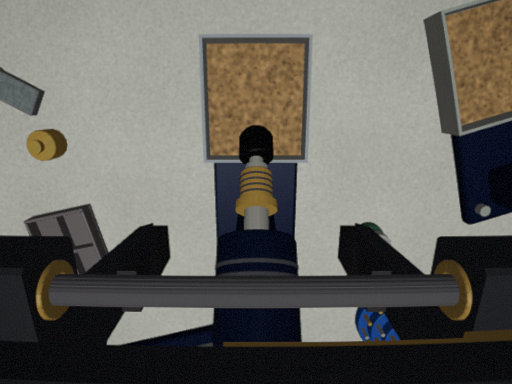

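Worn head seen symmetrically: black bob at (256,145), ribbed brass sleeve at (257,180), collar at (257,203). Now a settled view, a descent for the second view, and the jaws partly closed.

```bash
python3 - <<'E'
from h import *
import pickle
m=mdl("wrist"); im=imaging.camera("wrist"); pickle.dump((m,im),open("pics/w2.pkl","wb"))
E
python3 st.py
```

```text
t 3.25 tcp [ 560.5 -152.3  303.6] head [-42.9   0.5] tool y ang -11.0 z [-0.002  0.002 -1.   ] F [-0.3 -0.7  0.3] w 88.2 q [ 0.67  0.67 -0.87  1.6   0.55  1.14  1.05]
```

{"name": "arm_command", "arguments": {
  "rows": [
    [[0.4,0,0,0.01,0],[0.4,0,0,0.01,0],[0.4,0,0,0.01,0],[0.4,0,0,0.01,0],[0.4,0,0,0.01,0],[0.4,0,0,0.01,0],[0.4,0,0,0,0],[0.4,0,0,0,0],[0.4,0,0,0,0],[0.4,0,0,0,0]]
  ]
}}

```text
time_s: 4.25
ee_pos: [561.0, -154.6, 245.3]
tool_rot: [0.773, 0.635, 0.0, 0.0]
contact_force: [-0.2, -0.9, -0.2]
gripper_width: 26.7
```

```bash
python3 st.py; python3 - <<'E'
from h import *
import pickle
m=mdl("wrist"); im=imaging.camera("wrist"); pickle.dump((m,im),open("pics/w3.pkl","wb"))
im2=pickle.load(open("pics/w2.pkl","rb"))[1]
for n,a in(("z2",im2),("z3",im)): cv2.imwrite(f"pics/{n}.png",cv2.resize(a[100:280,170:350,::-1],None,fx=3.3,fy=3.3,interpolation=cv2.INTER_CUBIC))
E
python3 st.py
```

```text
t 4.25 tcp [ 561.  -154.6  245.3] head [-42.   -1.7] tool y ang -11.23 z [ 0.001 -0.    -1.   ] F [-0.2 -0.9 -0.2] w 26.7 q [ 0.65  0.73 -0.83  1.67  0.62  1.02  0.98]
t 4.3 tcp [ 560.9 -154.7  245.2] head [-42.   -1.7] tool y ang -11.23 z [ 0.001 -0.    -1.   ] F [ 0.3 -0.1  0.4] w 26.7 q [ 0.65  0.73 -0.83  1.67  0.62  1.02  0.98]
```

View pics/z2.png

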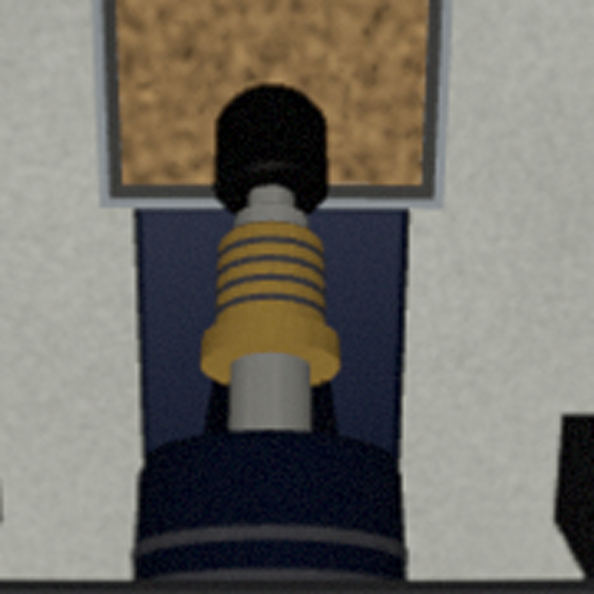

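View pics/z3.png

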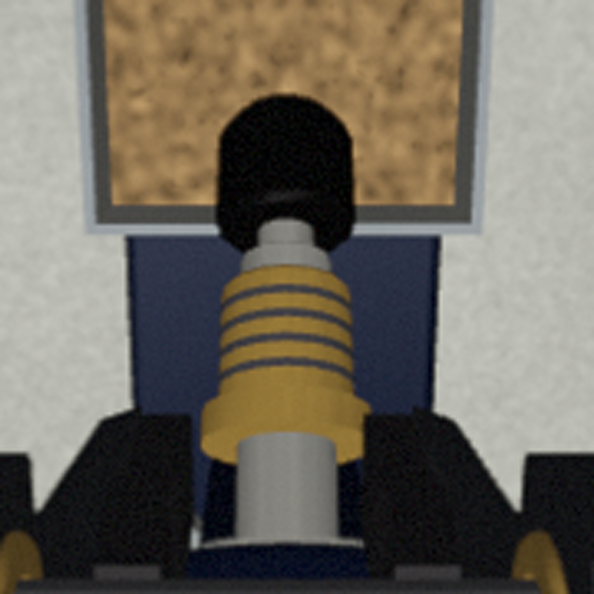

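```bash
python3 - <<'E'
from h import *
import pickle
m2=pickle.load(open("pics/w2.pkl","rb"))[0];m3=pickle.load(open("pics/w3.pkl","rb"))[0]
z=lambda u,v:(170+u/3.3-.35,100+v/3.3-.35)
th=np.radians(-11);R=np.array([[np.cos(th),-np.sin(th)],[np.sin(th),np.cos(th)]]);o=np.array([602.5,-161.])
def hd(X): return np.r_[R.T@(X[:2]-o),X[2]].round(1)
for n,a,b in [("collarL",(203,343),(203,410)),("collarR",(338,333),(370,405)),("sleeve front edge L",(221,238),(222,290)),("front R",(322,235),(350,287)),("bob L",(216,140),(219,165)),("bob R",(326,140),(352,165)),("rim backL",(101,206),(88,233)),("rim backR",(443,206),(480,233))]:
    X,e=tri([ray(*m2,z(*a)),ray(*m3,z(*b))]); print(n,X.round(1),"head",hd(X),np.round(e,2))
for nm,uv,m in(("w3",[(203,410),(370,405),(88,233),(480,233)],m3),("w2",[(203,343),(338,333),(101,206),(443,206)],m2)):
  for p,h in zip(uv,(169,169,42,42)): print(nm,h,hd(plane(*m,z(*p),h)))
c=lambda s_,h=0,y=0:np.r_[o+R@[-30+s_*.766-h*.643,y],160+s_*.643+h*.766]
inv=lambda p:((p-[170,100]+.35)*3.3).round(0)
for k,h,y in((14,0,20),(14,0,-20),(14,16,0),(14,20,0),(22,20,0),(-18,16,0)): print(k,h,y,inv(proj(*m2,c(k,h,y))),inv(proj(*m3,c(k,h,y))))
# fingertip projections in w3
from plant import robot
from scipy.spatial.transform import Rotation as Ro
s=robot.observe();T=Ro.from_quat(s["tool_rot"])
for x in(-13.35,13.35):
  for y in(-9,9): print("tip",x,y,inv(proj(*m3,s["ee_pos"]+T.apply([x,y,0]))))
E
```

```text
collarL [ 585.5 -178.6  150.4] head [-13.3 -20.5 150.4] [0.13 0.13]
collarR [ 582.9 -137.1  173.5] head [-23.8  19.7 173.5] [0.09 0.09]
sleeve front edge L [ 548.6 -164.1  177.2] head [-52.3 -13.4 177.2] [0.39 0.39]
front R [ 553.2 -136.7  177.4] head [-53.   14.5 177.4] [0.24 0.24]
bob L [ 525.  -161.7  150.5] head [-75.9 -15.4 150.5] [0.01 0.01]
bob R [ 532.3 -130.   142.6] head [-74.8  17.1 142.6] [0.26 0.26]
rim backL [ 554.4 -222.5   35.9] head [-35.4 -69.5  35.9] [0.25 0.25]
rim backR [580.8 -84.7  39.4] head [-35.8  70.8  39.4] [0.4 0.4]
w3 169 [-20.8 -19.2 169. ]
w3 169 [-21.9  20.1 169. ]
w3 42 [-36.6 -68.2  42. ]
w3 42 [-36.1  70.   42. ]
w2 169 [-19.4 -19.1 169. ]
w2 169 [-22.4  20.1 169. ]
w2 42 [-36.7 -68.7  42. ]
w2 42 [-36.6  70.6  42. ]
14 0 20 [338. 343.] [370. 415.]
14 0 -20 [200. 343.] [200. 416.]
14 16 0 [268. 322.] [285. 394.]
14 20 0 [268. 316.] [285. 388.]
22 20 0 [268. 343.] [285. 423.]
-18 16 0 [269. 220.] [284. 264.]
tip -13.35 -9 [192. 413.]
tip -13.35 9 [194. 517.]
tip 13.35 -9 [364. 413.]
tip 13.35 9 [361. 517.]
```

Two-view results match the expected geometry: the collar front rim is at head x≈-20.., y≈±20, and the axis is at y≈+0.5. Pushing the collar from the front with upright fingertips at height h≈11.5 over the axis leaves the gripper body about 6 mm clear of the motor. I'll descend ahead of the collar first.

{"name": "arm_command", "arguments": {
  "rows": [
    [[0.45,0.0022,-0.004,0,0],[0.45,0,0,0.01,0],[0.45,0,0,0.01,0],[0.45,0,0,0.01,0],[0.45,0,0,0.01,0],[0.45,0,0,0.01,0],[0.45,0,0,0.01,0],[0.45,0,0,0.01,0],[0.45,0,0,0.005,0],[0.45,0,0,0,0]]
  ],
  "grip_force": 20
}}

```text
time_s: 5.3
ee_pos: [556.7, -151.8, 168.9]
tool_rot: [0.773, 0.635, -0.0, -0.0]
contact_force: [0.9, -0.0, 0.3]
gripper_width: 24.5
```

```bash
python3 st.py; python3 - <<'E'
from h import *
im=imaging.camera("wrist");s=imaging.camera("side")
a=cv2.resize(im[130:280,180:330,::-1],(500,500),interpolation=cv2.INTER_CUBIC);b=cv2.resize(s[165:265,235:335,::-1],(500,500),interpolation=cv2.INTER_CUBIC)
cv2.imwrite("pics/p4.png",cv2.resize(np.hstack([a,b]),(800,400)))
E
python3 st.py
```

```text
t 5.3 tcp [ 556.7 -151.8  168.9] head [-46.7   0.3] tool y ang -11.22 z [-0.001  0.    -1.   ] F [ 0.9 -0.   0.3] w 24.5 q [ 0.61  0.82 -0.76  1.76  0.72  0.86  0.89]
t 5.4 tcp [ 557.3 -151.7  169.9] head [-46.1   0.5] tool y ang -11.23 z [ 0.001 -0.    -1.   ] F [0.9 0.4 1.3] w 24.2 q [ 0.61  0.82 -0.76  1.76  0.72  0.86  0.89]
```

View pics/p4.png

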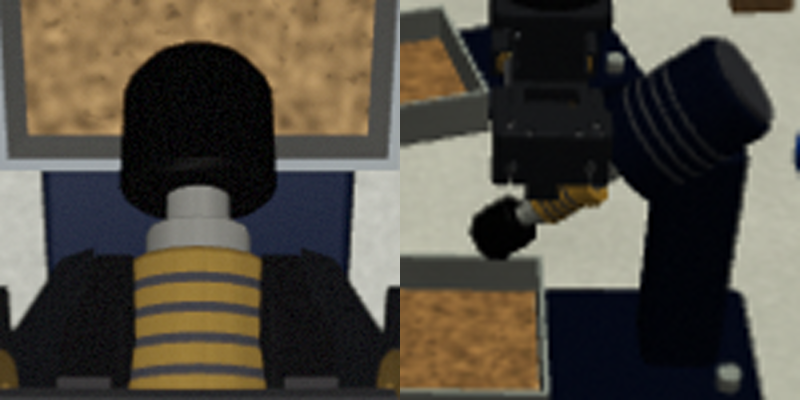

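Fingertips straddle the upper sleeve ahead of the collar with no contact force. Now I'll push along the axis.

{"name": "arm_command", "arguments": {
  "rows": [
    [[0.45,0,0.0019,-0.0016,0],[0.45,0,0.0019,-0.0016,0],[0.45,0,0.0019,-0.0016,0],[0.45,0,0.0019,-0.0016,0],[0.45,0,0.0019,-0.0016,0],[0.45,0,0.0019,-0.0016,0],[0.45,0,0.0019,-0.0016,0],[0.45,0,0.0019,-0.0016,0],[0.45,0,0.0019,-0.0016,0],[0.45,0,0.0019,-0.0016,0]]
  ]
}}

```text
time_s: 6.4
ee_pos: [572.4, -155.0, 184.1]
tool_rot: [0.773, 0.635, -0.003, -0.003]
contact_force: [-7.8, 3.1, -4.6]
gripper_width: 24.2
```

```bash
python3 st.py; cat > look.py <<'E'
from h import *
import sys
im=imaging.camera("wrist");s=imaging.camera("side")
a=cv2.resize(im[80:280,155:355,::-1],(500,500),interpolation=cv2.INTER_CUBIC);b=cv2.resize(s[180:280,205:305,::-1],(500,500),interpolation=cv2.INTER_CUBIC)
cv2.imwrite(sys.argv[1],cv2.resize(np.hstack([a,b]),(800,400)))
E
python3 look.py pics/p5.png
python3 st.py
```

```text
t 6.4 tcp [ 572.4 -155.   184.1] head [-30.7   0.2] tool y ang -11.18 z [-0.008  0.001 -1.   ] F [-7.8  3.1 -4.6] w 24.2 q [ 0.61  0.82 -0.77  1.69  0.69  0.93  0.93]
t 6.5 tcp [ 572.5 -155.   184.2] head [-30.6   0.1] tool y ang -11.18 z [-0.008  0.001 -1.   ] F [-7.6  2.6 -6. ] w 24.2 q [ 0.61  0.82 -0.77  1.69  0.69  0.93  0.93]
```

View pics/p5.png

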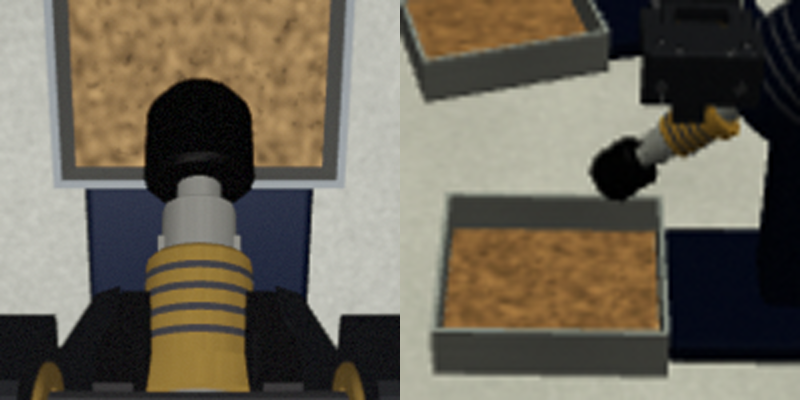

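The sleeve is moving back: force ≈9.6 N along the axis, and the nose is exposed. The bob hasn't dropped, so I'll push a little further and hold.

{"name": "arm_command", "arguments": {
  "rows": [
    [[0.45,0,0.0016,-0.0013,0],[0.45,0,0.0016,-0.0013,0],[0.45,0,0,0,0],[0.45,0,0,0,0],[0.45,0,0,0,0],[0.45,0,0,0,0],[0.45,0,0,0,0],[0.45,0,0,0,0],[0.45,0,0,0,0],[0.45,0,0,0,0]]
  ]
}}

```text
time_s: 7.5
ee_pos: [574.9, -155.5, 186.3]
tool_rot: [0.773, 0.635, -0.003, -0.003]
contact_force: [-7.6, 3.1, -5.2]
gripper_width: 24.1
```

```bash
python3 look.py pics/p6.png
python3 st.py
```

```text
t 7.6 tcp [ 574.8 -155.5  186.3] head [-28.2   0.1] tool y ang -11.17 z [-0.009  0.001 -1.   ] F [-8.2  1.7 -6.8] w 24.4 q [ 0.61  0.82 -0.78  1.68  0.69  0.94  0.94]
```

View pics/p6.png

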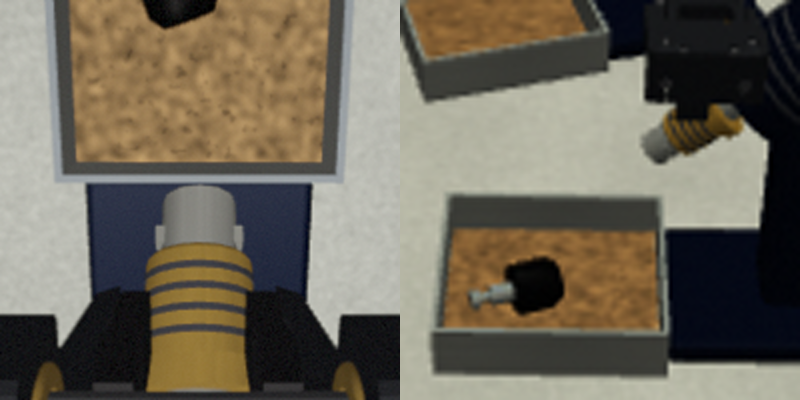

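The bob is lying in the tray (side crop ≈(530,285)) and the coupler is empty. I'll back off along the axis, past home.

{"name": "arm_command", "arguments": {
  "rows": [
    [[0.45,0,-0.003,0.0024,0],[0.45,0,-0.003,0.0024,0],[0.45,0,-0.003,0.0024,0],[0.45,0,-0.003,0.0024,0],[0.45,0,-0.003,0.0024,0],[0.45,0,-0.003,0.0024,0],[0.45,0,-0.003,0.0024,0],[0.45,0,-0.003,0.0022,0],[0.45,0,-0.002,0,0],[0.45,0,0,0,0]]
  ]
}}

```text
time_s: 8.6
ee_pos: [553.3, -151.0, 169.4]
tool_rot: [0.773, 0.635, 0.0, 0.0]
contact_force: [0.9, 0.3, 0.0]
gripper_width: 23.9
```

{"name": "arm_command", "arguments": {
  "rows": [
    [[0.45,0,0,-0.003,0],[0.45,0,0,-0.005,0],[0.45,0,0,-0.01,0],[0.45,0,0,-0.015,0],[0.45,0,0,-0.02,0],[0.45,0,0,-0.02,0],[0.45,0,0,-0.02,0],[0.45,0,0,-0.01,0],[0.45,0,0,0,0],[0.45,0,0,0,0]]
  ]
}}

```text
time_s: 9.6
ee_pos: [553.1, -151.2, 272.2]
tool_rot: [0.773, 0.634, -0.0, 0.0]
contact_force: [-0.5, 0.3, -0.3]
gripper_width: 24.5
```

```bash
python3 st.py; python3 - <<'E'
from h import *
import pickle
m=mdl("wrist"); im=imaging.camera("wrist"); s=imaging.camera("side")
cv2.imwrite("pics/w7.png",im[:,:,::-1]); cv2.imwrite("pics/s7.png",s[:,:,::-1])
th=np.radians(-11);R=np.array([[np.cos(th),-np.sin(th)],[np.sin(th),np.cos(th)]]);o=np.array([602.,-160.7])
c=lambda s_,h=0,y=0:np.r_[o+R@[-30+s_*.766-h*.643,y],160+s_*.643+h*.766]
for k in(-18,14): print(k,"home",proj(*m,c(k,16)),"back11",proj(*m,c(k+11,16)))
E
```

```text
t 9.6 tcp [ 553.1 -151.2  272.2] head [-50.4   0.2] tool y ang -11.24 z [-0. -0. -1.] F [-0.5  0.3 -0.3] w 24.5 q [ 0.66  0.69 -0.85  1.67  0.58  1.06  1.  ]
-18 home [253.65445158 181.24056121] back11 [253.6977905  192.87876448]
14 home [253.78481349 216.25829566] back11 [253.83275513 229.14424159]
```

View pics/w7.png

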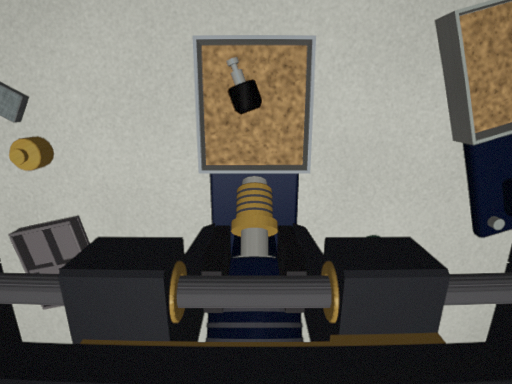

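View pics/s7.png

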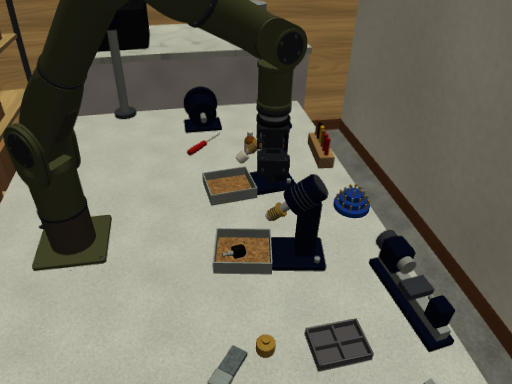

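```bash
python3 - <<'E'
import cv2,numpy as np
im=cv2.imread("pics/w7.png"); h=cv2.cvtColor(im,cv2.COLOR_BGR2HSV)[160:240,235:275]
mk=(h[...,1]>120)&(h[...,2]>70)&(h[...,0]>12)&(h[...,0]<32)
r=np.where(mk[:,18:21].any(1))[0]+160; print("brass rows",r.min(),r.max())
from plant import job_done; job_done()
E
```

```text
brass rows 160 226
the job is handed in; nothing more can be done
```

The black bob is out and lying in its tray, and its sleeve looks fully home. The job was handed in at about 9.7 s.

**How it was done:** The gripper can't be tilted through this interface. I kept it upright, straddled the upper sleeve with the fingertips, and pushed the collar's front face back along the axis. It took about 10 N at the wrist, and the body stayed clear of the motor by calculation. I held the sleeve back until the bob dropped, then backed off along the axis and lifted clear.

**Last checks:**
- **Bob:** the side and wrist pictures both show the black bob in its tray and the coupler empty.
- **Sleeve:** by eye, its front edge is at about row 183 of the wrist picture. I predicted 181 for fully home and 193 for 11 mm back.
- **Robot:** contact force is about 0 N, with the fingertips at about 270 mm, above the coupler.
- **Rest of the bench:** the white bob is still in its coupler. I saw nothing else moved in the side picture, but the arm hides the jar and the oil bottle there, so I did not check those two.

**One check failed:** an automatic colour check of the sleeve's front edge told me nothing, because its mask also picked up the cork of the tray. The sleeve result therefore rests on my reading of the picture.

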